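Ready the exercise station for the next patient

TASK

Get the exercise desk ready for the next patient: first put every measuring ruler that lies on the low wooden stand flat into the grey tray; they are too thin to grip where they lie, but can be slid out over the stand's edge and pinched there. Then turn the timer's red knob clockwise until its white pointer stands at the green mark, bearing down on it as you turn, since the timer stands loose and must stay facing the way it faces on its black mat. Last, push the yellow switch fully in and let it out, then push the green one fully in; never push the red stop switch or two switches at once, and leave the bottle, the mouse and the dumbbell where they are.

Things in the scene. Friction and masses are not known exactly. Their poses are not given: they have to be found in the camera images.
- stand: low desk stand, fixed: a flat wooden top 240 (x) x 320 (y) x 15 mm on side legs at y = +-145 mm; its upper surface is 60 mm above the table. Origin: centre of its footprint at table level; its edge nearest the robot is the plane x = -0.120 m in its frame, with free space beyond and below it
- ruler_blue: thin rigid blue plastic measuring ruler, a plain slab 170 x 45 x 3 mm, 60 g, lying flat on the stand at the start; may be absent. Origin: centre of its underside; x along its length, y across its width (45 mm), z up. It slides easily on the stand when pressed lightly (2 to 6 N) from above and dragged; lying flat on a surface it is too thin for a sure grip.
- ruler_orange: thin rigid orange plastic measuring ruler, a plain slab 170 x 45 x 3 mm, 60 g, lying flat on the stand at the start; may be absent. Origin: centre of its underside; x along its length, y across its width (45 mm), z up. It slides easily on the stand when pressed lightly (2 to 6 N) from above and dragged; lying flat on a surface it is too thin for a sure grip.
- ruler_white: thin rigid white plastic measuring ruler, a plain slab 170 x 45 x 3 mm, 60 g, lying flat on the stand at the start; may be absent. Origin: centre of its underside; x along its length, y across its width (45 mm), z up. It slides easily on the stand when pressed lightly (2 to 6 N) from above and dragged; lying flat on a surface it is too thin for a sure grip.
- tray: loose open grey tray, outside 220 (x) x 170 (y) x 25 mm, walls and floor 4 mm thick, 0.5 kg. Origin: centre of its underside; z up. All rulers go into it, lengthwise along its x; they may lie on one another
- mat: black rubber mat, fixed, 270 (x) x 240 (y) x 3 mm. Origin: centre of its underside. The timer stands near its -x end, turned as the mat is (their x axes parallel); the three switches stand in a row across its +x end, in any order of colours
- timer: free-standing timer, 0.32 to 0.39 kg, a white box 100 x 100 x 46 mm on four small rubber feet 4 mm tall set 35 mm from its centre, loose on the mat. Origin: centre of the underside of the feet; x points away from its front (black window on the -x face), z up. Unless it is pressed down it spins with its knob; about 8 N downward holds it, 12 N surely
- timer_knob (a joint): angle of the timer's knob (rad), 0 to 4.5, growing clockwise seen from above; the knob turns about the vertical centre line of the timer against 0.13 N m of friction and stays where it is left. At 0 the white pointer points along the timer's -x; at angle t it points along the direction (-cos t, +sin t) in the timer's x, y. The green mark on the dial is at t = 2.0
- timer_push (a joint): how far the knob is pushed down against its spring (m), 0 to 0.007; 2 N per mm, so 6 mm gives 12 N on the timer; it springs back up. The knob turns at any depth
- timer_grip (a point): middle of the knob's grip bar, on the knob's axis: a red upright bar 58 mm long (along the pointer), 16 mm wide and 26 mm tall, from 13 mm above to 13 mm below this point (give or take 1 mm), standing on a black disc of 60 mm diameter. It is 79.5 mm above the timer's underside when not pushed
- yellow (a joint): how far the yellow switch is pushed in, 0 (out) to 0.006 m (fully in); to be pushed first
- yellow_top (a point): centre of the top of the yellow button: round, 36 mm across, standing 10 mm proud of a grey housing 52 mm across which is fixed on the mat. It springs back; fully in takes 5 N straight down and 6 mm of travel
- green (a joint): how far the green switch is pushed in, 0 (out) to 0.006 m (fully in); to be pushed after the yellow
- green_top (a point): centre of the top of the green button: round, 36 mm across, standing 10 mm proud of a grey housing 52 mm across which is fixed on the mat. It springs back; fully in takes 5 N straight down and 6 mm of travel
- red (a joint): how far the red switch is pushed in, 0 (out) to 0.006 m (fully in); the stop switch, not to be pushed
- red_top (a point): centre of the top of the red button: round, 36 mm across, standing 10 mm proud of a grey housing 52 mm across which is fixed on the mat. It springs back; fully in takes 5 N straight down and 6 mm of travel
- bottle: bystander: upright water bottle with a blue cap, 64 mm across, 190 mm tall; origin at the centre of its base
- mouse: bystander: black computer mouse, 100 x 60 x 30 mm; origin at the centre of its underside
- dumbbell: bystander: small blue dumbbell, 160 mm long (x), 50 mm tall; origin at the centre of its underside
There are look-alikes about, which are no part of the job. Leave any purple look-alike of the timer alone.

How it is judged:
On the way, in this order (a step that is already met when the one before it is completed fails the run):
1. every ruler present lies flat in the tray, let go (x of ruler_blue in the frame of tray between -0.045 and 0.045 m and y of ruler_blue in the frame of tray between -0.075 and 0.075 m and z of ruler_blue in the frame of tray between -0.005 and 0.022 m and angle between each of ruler_blue, ruler_orange, ruler_white's own z axis and vertical below 0.25 rad and x of ruler_orange in the frame of tray between -0.045 and 0.045 m and y of ruler_orange in the frame of tray between -0.075 and 0.075 m and z of ruler_orange in the frame of tray between -0.005 and 0.022 m and x of ruler_white in the frame of tray between -0.045 and 0.045 m and y of ruler_white in the frame of tray between -0.075 and 0.075 m and z of ruler_white in the frame of tray between -0.005 and 0.022 m and contact force between each of ruler_blue, ruler_orange, ruler_white and the fingers below 0.1 N), for 0.2 s.
2. the timer's pointer stands at the green mark and the knob is let up (value of joint timer_knob between 1.82 and 2.18 rad and value of joint timer_push below 0.002 m), for 0.2 s.
3. the yellow switch is fully in (value of joint yellow above 0.0045 m), for 0.05 s.
4. the yellow switch is out again (value of joint yellow below 0.0015 m), for 0.05 s.
5. the green switch is fully in (value of joint green above 0.0045 m), for 0.05 s.
At the end, for the whole second after the job is handed in: Rulers flat and at rest in the upright tray (centre within 45 mm in x, 75 mm in y, at most 22 mm above its underside); knob at 2.0 +-0.18 rad; timer upright, within 130 mm of the mat's centre and 0.35 rad of its direction; yellow and green switches out (x of ruler_blue in the frame of tray between -0.045 and 0.045 m and y of ruler_blue in the frame of tray between -0.075 and 0.075 m and z of ruler_blue in the frame of tray between -0.005 and 0.022 m and angle between each of ruler_blue, ruler_orange, ruler_white's own z axis and vertical below 0.25 rad and x of ruler_orange in the frame of tray between -0.045 and 0.045 m and y of ruler_orange in the frame of tray between -0.075 and 0.075 m and z of ruler_orange in the frame of tray between -0.005 and 0.022 m and x of ruler_white in the frame of tray between -0.045 and 0.045 m and y of ruler_white in the frame of tray between -0.075 and 0.075 m and z of ruler_white in the frame of tray between -0.005 and 0.022 m and value of joint timer_knob between 1.82 and 2.18 rad and angle between each of timer, tray's own z axis and vertical below 0.1 rad and horizontal distance between timer and mat below 0.13 m and angle between the x axis of timer and the x axis of mat, either way round below 0.35 rad and height (world z) of tray below 0.01 m and value of joint each of yellow, green below 0.002 m and linear speed of each of ruler_blue, ruler_orange, ruler_white below 0.02 m/s); the robot touches nothing.
It fails at once if the timer spins round on its mat (over 0.5 rad) (angle between the x axis of timer and the x axis of mat, either way round above 0.5 rad).
It fails at once if the red stop switch is pushed in (value of joint red above 0.003 m).
It fails at once if two switches are in at once (value of joint each of yellow, green above 0.003 m).
It fails at once if the bottle, the mouse or the dumbbell is moved by over 30 mm (distance of any of bottle, mouse, dumbbell from where it was at the start of the episode above 0.03 m).
Of ruler_blue, ruler_orange, ruler_white only 2 to 3 are there at a start; the rules pass over those that are not, and their reading is None.
At some moment in a run one of timer, tray may be knocked a few centimetres aside while the robot is not near it.
It also fails if it takes over 210 s, if anything falls off the work surface, if the arm or the gripper's body presses on something with over 40 N, if the wrist force passes 120 N, or if a joint passes its speed limit or range.

ROBOT

A 6-joint arm with a two-finger parallel gripper is mounted at the origin on the work surface. World frame = base frame: x ahead of the robot, y to its left, z up, the work surface at z = 0. Lengths are in m, angles in rad, forces in N, time in s.
With the tool pointing down it reaches from about 0.375 to 0.9 m from the base axis. Payload 3.1 kg.
Tool frame: the origin (TCP) lies where the fingers leave the gripper's body, on its centre line; the fingertips stand 70 mm ahead of it and the grasp point (between the pads) lies 51 mm ahead of it (robot.tip_reach is the distance from the TCP to the fingertips, in m); z points along the fingers, y is the line along which they close (so a half turn about z gives the same grasp; the last joint's range is limited). The gripper opens to 87 mm and grips with 3 to 60 N. Pads are 19 mm wide; open, the fingers measure 117 mm over their backs; the gripper's body (75 mm by 190 mm) begins 51 mm behind the grasp point.
Start: joints at [1.161, 0.527, 1.433, -0, 1.181, -0.178], TCP at [0.144, 0.608, 0.292] pointing down, gripper open.
Joint ranges: [-3.08, 3.08], [-0.75, 2.2], [0.22, 2.44], [-1.43, 4.57], [0, 2.65], [-2.85, 2.85]. Speed limits (rad/s): [2.79, 2.79, 3.14, 3.14, 3.14, 3.14].

INTERFACE

Orientations are given as a unit quaternion [x, y, z, w].
In Python, from rig import robot gives the robot as it stands.
- The arm moves only by the tool carry_out, never from a script. Its argument "rows" is a list that holds one entry, the list of rows, each a list of 6 numbers: the shift along the tool's x, y, z in mm, then the turn, a rotation vector about the tool's x, y, z in units of 8 degrees (1.0 is 8 degrees). A call has 1 to 20 rows; each row is the pose to reach, as a shift and turn from the pose commanded when the call began, along the tool's axes at that moment; what a row does not reach only later rows make up. A row lasts 1/10 s, in which the tool goes at most 50 mm and 8.59 degrees, less where a joint would pass 70% of its speed; a pose out of reach is approached as far as the arm can. A call with a gripper value outside its range is refused whole. "fingers" is the opening, from 0 (shut) to 1 (fully open), set as the call begins (left out, the last holds). The fingers move at their own pace and stop on an object; "grip_force" is the grip in N (left out, the last holds). Time passes only in rows, so rows that repeat a pose let the fingers close. It gives the time, the measured TCP pose, the force and the opening at its end, in the units of the state.
- robot.get_obs(): the state, without advancing time (a new reading comes with each control period).
- robot.camera(name): name is "scene" or "side" or "wrist"; returns a dict with "color" (384x512x3 uint8, red, green, blue), "depth" (384x512 float32, m along the optical axis (not along the pixel's ray), 0 where there is no reading), "K" (3x3 intrinsics, pixels), "camera_from_world" (4x4, takes a point from world to camera coordinates). Camera axes: x right, y down, z forward; pixel columns grow to the right and rows downward; lengths in m; the calibration is good to about 2 mm. A picture is of the moment at which its call begins.
- robot.hand_in(): hands the job in, once; it reports no verdict.
The state is a dict: "time": time; "q": joint angles; "joint_velocities": joint speeds; "joint_torque": joint torques, N m; "position": TCP position; "tool_rot": TCP orientation; "ft_force": force on the tool from outside, world axes, zero at the start; "moment": the same for the moment, N m; "grip_width": finger opening in m.
Only numpy, scipy, OpenCV 4.12 (cv2) and the standard library are available. Lean on these libraries where they do the work, as an engineer would, in place of code of your own. Each camera call takes 0.05 s, during which the arm holds its last target. There are 200 camera calls.

## Working session

There is one attempt and no reset: what is moved stays moved. The work goes in short steps, Python scripts to look and compute and a tool call to move; the robot and the scene stay as the last step left them, time stands still between calls to the robot, and variables do not carry over. Pictures are saved under pics/ and viewed, on a budget of 14 in all, crops included, one or two more only if the job needs it, and the job is handed in when it is done.

Besides the shell and the picture viewer there is one more tool, called as a command line: name --argument value ..., lists and objects as JSON in quotes. carry_out: Moves the arm, as the interface text tells. Its arguments: {"type":"object","properties":{"rows":{"type":"array"},"fingers":{"type":"number"},"grip_force":{"type":"number"}},"required":["rows"]}

```bash
ls; mkdir -p pics
cat > h.py <<'E'
from rig import robot
import numpy as np, cv2
from scipy.spatial.transform import Rotation as R
def cam(n):
    c=robot.camera(n); d=c["depth"]; K=c["K"]; T=np.linalg.inv(c["camera_from_world"])
    v,u=np.mgrid[:d.shape[0],:d.shape[1]]
    P=np.stack([(u-K[0,2])/K[0,0]*d,(v-K[1,2])/K[1,1]*d,d],-1)
    W=P@T[:3,:3].T+T[:3,3]; W[d==0]=np.nan
    return c,W
def save(n,img): cv2.imwrite("pics/"+n,cv2.cvtColor(img,cv2.COLOR_RGB2BGR))
E
python3 - <<'E'
from h import *
o=robot.get_obs(); print({k:np.round(v,3) for k,v in o.items()})
im=[]
for n in ["scene","side"]:
    c,W=cam(n); np.savez(f"{n}0.npz",W=W,c=c["color"],K=c["K"],T=c["camera_from_world"]); save(n+"0.png",c["color"])
    print(n,np.linalg.inv(c["camera_from_world"])[:3].round(2).tolist(),c["K"][0,0])
E
```

```text
pics
{'time': np.float64(0.0), 'q': array([ 1.16 ,  0.528,  1.434, -0.   ,  1.181, -0.178]), 'joint_velocities': array([-0.001, -0.   , -0.002,  0.   ,  0.001, -0.002]), 'joint_torque': array([  0.   , -44.004, -17.659,   0.063,   0.058,  -0.   ]), 'position': array([0.143, 0.608, 0.291]), 'tool_rot': array([ 0.116,  0.993, -0.001, -0.   ]), 'ft_force': array([-0.12 , -0.034, -0.147]), 'moment': array([ 0.007, -0.051,  0.063]), 'grip_width': np.float64(0.087)}
scene [[-0.54, 0.69, -0.48, 1.06], [0.84, 0.43, -0.32, 0.5], [-0.01, -0.58, -0.81, 1.1]] 447.97019413608604
side [[0.98, -0.15, 0.12, 0.22], [-0.19, -0.76, 0.62, -1.05], [-0.0, -0.63, -0.77, 1.45]] 491.2227415971563
```

View pics/scene0.png

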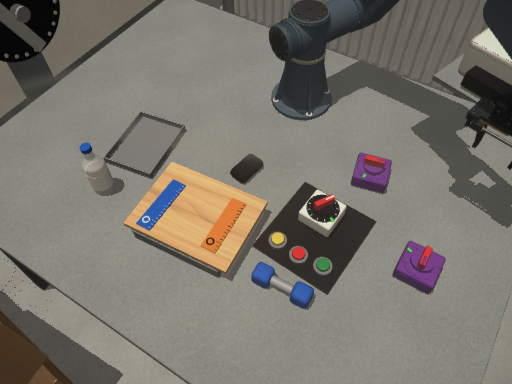

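View pics/side0.png

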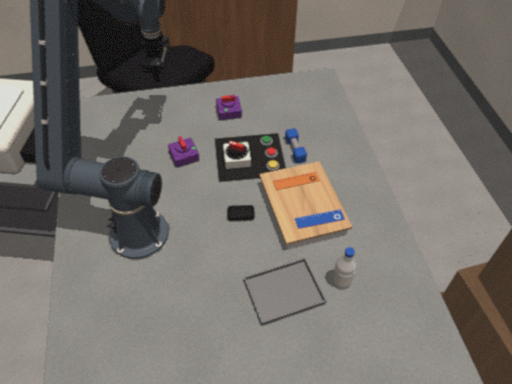

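The scene view shows two rulers on the stand: blue at (163,203) and orange at (226,225). No white one is visible. The tray is at (147,143), the white timer at (322,212), and the switches are yellow (278,239), red (299,254) and green (323,265). Candidates for the timer are the white box at (322,212) and the purple boxes at (373,172) and (420,266). I choose the white one, since it's on the black mat. Next I'll measure them all.

```bash
cat >> h.py <<'E'
def masks(c,W):
    hsv=cv2.cvtColor(c,cv2.COLOR_RGB2HSV).astype(int); h,s,v=hsv[...,0],hsv[...,1],hsv[...,2]; z=W[...,2]
    return h,s,v,z
def rect(W,m,largest=True):
    m=m.astype(np.uint8)
    n,l,st,_=cv2.connectedComponentsWithStats(m)
    k=1+np.argmax(st[1:,4]); p=W[l==k]; p=p[~np.isnan(p).any(1)]
    r=cv2.minAreaRect((p[:,:2]*1000).astype(np.float32)); b=cv2.boxPoints(r)
    e=[b[1]-b[0],b[2]-b[1]]; e=max(e,key=np.linalg.norm)
    a=np.degrees(np.arctan2(e[1],e[0]))%180
    return dict(c=np.round(r[0],1),size=np.round(sorted(r[1]),1),ang=round(float(a),1),z=round(float(np.median(p[:,2]))*1000,1),n=len(p),mean=np.round(p[:,:2].mean(0)*1000,1))
E
python3 - <<'E'
from h import *
for n in ["scene","side"]:
    f=np.load(n+"0.npz"); W=f["W"];c=f["c"]; h,s,v,z=masks(c,W)
    x,y=W[...,0],W[...,1]; on=(x>0.2)&(x<1.1)&(abs(y)<.8)
    print(n)
    print(" stand",rect(W,on&(z>.05)&(z<.07)&(s>40)))
    print(" stand2",rect(W,on&(z>.045)&(z<.075)&(((h>5)&(h<30)&(s>60))|((h>100)&(h<125)&(s>100)))))
    print(" blue",rect(W,on&(z>.05)&(z<.075)&(h>100)&(h<125)&(s>120)))
    print(" orange",rect(W,on&(z>.05)&(z<.075)&(h>3)&(h<16)&(s>190)))
    print(" tray",rect(W,on&(z>.012)&(z<.035)&(y>0.1)&(s<90)&(x<.75)))
    print(" mat",rect(W,on&(v<50)&(z<.012)&(y<0.1)))
    print(" timertop",rect(W,on&(z>.04)&(z<.06)&(v>150)&(s<50)&(y<0.1)))
    print(" knob",rect(W,on&(z>.06)&(z<.11)&((h<6)|(h>174))&(s>150)&(y<0.1)&(y>-.25)))
    for k,(a,b) in dict(yellow=(18,32),green=(50,90)).items(): print(k,rect(W,on&(z>.02)&(z<.06)&(h>a)&(h<b)&(s>120)&(y<0.1)&(y>-.4)))
    print(" red",rect(W,on&(z>.02)&(z<.06)&((h<6)|(h>174))&(s>150)&(y<0.1)&(y>-.25)))
    print(" bottle",rect(W,on&(z>.06)&(z<.25)&(y>.35)))
    print(" dumb",rect(W,on&(z>.01)&(z<.06)&(h>100)&(h<125)&(s>120)))
    print(" mouse",rect(W,on&(z>.012)&(z<.04)&(v<60)&(x<.6)&(y<.3)))
    for q in range(0,0): pass
img=cv2.imread("pics/scene0.png"); im=cv2.resize(img[160:290,100:380],None,fx=2.8,fy=2.8,interpolation=cv2.INTER_CUBIC); cv2.imwrite("pics/crop0.png",im)
E
```

```text
scene
 stand {'c': array([599.9,   1. ]), 'size': array([244.2, 322.8]), 'ang': 95.2, 'z': 59.8, 'n': 8746, 'mean': array([607. ,   9.8])}
 stand2 {'c': array([599.9,   1. ]), 'size': array([244.2, 322.8]), 'ang': 95.2, 'z': 59.7, 'n': 8738, 'mean': array([607.1,  11.1])}
 blue {'c': array([630. , -95.9]), 'size': array([ 46.2, 170.9]), 'ang': 2.7, 'z': 62.1, 'n': 730, 'mean': array([629.3, -95.3])}
 orange {'c': array([550.4,  75.3]), 'size': array([ 9.6, 11.4]), 'ang': 162.9, 'z': 61.6, 'n': 8, 'mean': array([550.5,  74.5])}
 tray {'c': array([429.2, 309.3]), 'size': array([ 66.4, 133.7]), 'ang': 129.1, 'z': 23.9, 'n': 177, 'mean': array([440.4, 299.6])}
 mat {'c': array([ 931.6, -494.9]), 'size': array([ 33.3, 486.1]), 'ang': 83.4, 'z': -608.2, 'n': 274, 'mean': array([ 914.4, -692. ])}
 timertop {'c': array([ 542.5, -114.1]), 'size': array([0., 0.]), 'ang': 0.0, 'z': 57.0, 'n': 1, 'mean': array([ 542.5, -114.1])}Traceback (most recent call last):
  File "<stdin>", line 13, in <module>
  File "h.py", line 17, in rect
    k=1+np.argmax(st[1:,4]); p=W[l==k]; p=p[~np.isnan(p).any(1)]
        ~~~~~~~~~^^^^^^^^^^
    return _wrapfunc(a, 'argmax', axis=axis, out=out, **kwds)
    return bound(*args, **kwds)
ValueError: attempt to get argmax of an empty sequence
```

```bash
cat > m.py <<'E'
from h import *
def measure(c,W,names=None):
    h,s,v,z=masks(c,W); x,y=W[...,0],W[...,1]; on=(x>0.2)&(x<1.1)&(abs(y)<.8)
    red=((h<6)|(h>174))&(s>150); blue=(h>100)&(h<125)&(s>120); L=(y>.12)&(y<.5)
    D=dict(stand=on&(z>.05)&(z<.07)&(s>40)&(abs(y)<.2),blue=on&(z>.05)&(z<.075)&blue,orange=on&(z>.05)&(z<.075)&(h>3)&(h<15)&(s>150)&(v>150)&(abs(y)<.2),
     trayrim=on&(z>.012)&(z<.035)&(y<-.15)&(x<.65),mat=on&(v<60)&(z<.012)&(y>.12),timertop=on&(z>.04)&(z<.06)&(v>140)&(s<50)&L,
     knob=on&(z>.065)&(z<.11)&red&L&(x<.65),yellow=on&(z>.02)&(z<.06)&(h>18)&(h<32)&(s>120)&L,green=on&(z>.02)&(z<.06)&(h>50)&(h<90)&(s>100)&L&(x>.62),
     red=on&(z>.02)&(z<.06)&red&L,bottle=on&(z>.04)&(z<.25)&(y<-.2),dumb=on&(z>.01)&(z<.06)&blue&(y>.15),mouse=on&(z>.008)&(z<.04)&(v<70)&(x<.5)&(abs(y)<.25))
    for k,m in D.items():
        if names and k not in names: continue
        try: print(k,{a:(b.tolist() if hasattr(b,'tolist') else b) for a,b in rect(W,m).items()})
        except Exception as e: print(k,"none")
E
python3 - <<'E'
from m import *
for n in ["scene","side"]:
    f=np.load(n+"0.npz"); print(n); measure(f["c"],f["W"])
img=cv2.imread("pics/scene0.png"); im=cv2.resize(img[160:290,100:380],None,fx=2.8,fy=2.8,interpolation=cv2.INTER_CUBIC); cv2.imwrite("pics/crop0.png",im)
E
```

```text
scene
stand {'c': [599.9, 1.0], 'size': [244.2, 322.8], 'ang': 95.2, 'z': 59.8, 'n': 8746, 'mean': [607.0, 9.8]}
blue {'c': [630.0, -95.9], 'size': [46.2, 170.9], 'ang': 2.7, 'z': 62.1, 'n': 730, 'mean': [629.3, -95.3]}
orange {'c': [592.0, 88.5], 'size': [47.4, 174.4], 'ang': 4.7, 'z': 62.3, 'n': 868, 'mean': [593.1, 89.1]}
trayrim {'c': [455.3, -315.9], 'size': [175.7, 226.0], 'ang': 9.3, 'z': 20.4, 'n': 632, 'mean': [459.7, -315.8]}
mat {'c': [454.4, 297.9], 'size': [238.7, 269.4], 'ang': 176.3, 'z': 2.6, 'n': 4846, 'mean': [471.8, 309.5]}
timertop {'c': [401.5, 288.5], 'size': [98.0, 100.9], 'ang': 176.4, 'z': 51.9, 'n': 331, 'mean': [412.7, 291.7]}
knob {'c': [399.8, 281.4], 'size': [32.6, 57.4], 'ang': 149.7, 'z': 90.5, 'n': 158, 'mean': [409.0, 288.1]}
yellow {'c': [535.6, 222.8], 'size': [32.7, 34.1], 'ang': 30.8, 'z': 24.1, 'n': 116, 'mean': [535.5, 223.5]}
green none
red {'c': [543.3, 293.4], 'size': [33.2, 33.6], 'ang': 61.1, 'z': 24.5, 'n': 121, 'mean': [543.8, 293.0]}
bottle {'c': [655.4, -306.7], 'size': [50.5, 64.1], 'ang': 148.5, 'z': 117.8, 'n': 873, 'mean': [658.4, 
[... 842 characters left out ...]
'z': 52.7, 'n': 109, 'mean': [397.2, 249.0]}
knob {'c': [402.9, 282.7], 'size': [19.8, 55.8], 'ang': 152.7, 'z': 87.4, 'n': 76, 'mean': [403.2, 278.6]}
yellow {'c': [532.2, 218.3], 'size': [27.7, 35.3], 'ang': 77.2, 'z': 25.9, 'n': 44, 'mean': [532.4, 218.7]}
green none
red {'c': [539.4, 289.2], 'size': [28.0, 38.2], 'ang': 77.0, 'z': 26.9, 'n': 40, 'mean': [540.2, 286.7]}
bottle {'c': [644.9, -324.8], 'size': [55.8, 63.5], 'ang': 141.2, 'z': 121.7, 'n': 614, 'mean': [641.4, -332.1]}
dumb {'c': [644.3, 240.1], 'size': [42.9, 55.5], 'ang': 88.8, 'z': 46.1, 'n': 151, 'mean': [642.7, 233.1]}
mouse {'c': [368.0, 8.6], 'size': [61.2, 92.7], 'ang': 167.3, 'z': 28.6, 'n': 368, 'mean': [367.2, 4.3]}
```

View pics/crop0.png

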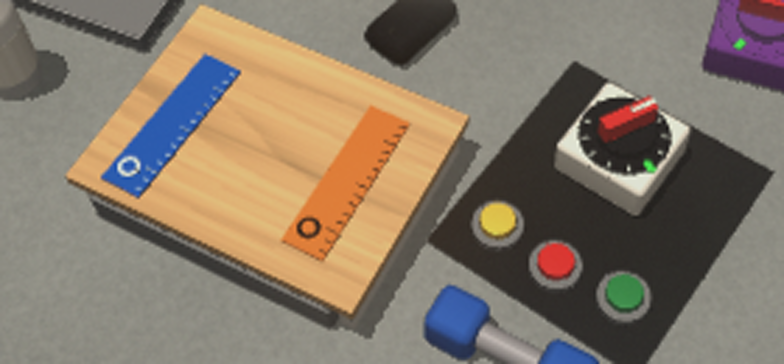

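The crop shows exactly two rulers, blue (170,125) and orange (345,185). The white timer is at (622,140), with its pointer up-right and the green mark at (650,168). The switches from left to right are yellow, red and green. The measured sizes match the given ones. Next is a helper that turns a target into tool-axis shifts.

```bash
cat >> h.py <<'E'
def plan(x,y,tipz,yaw):
    """x,y,tipz in mm; yaw = world heading of tool y axis (deg), tool pointing down"""
    o=robot.get_obs(); p=np.array(o["position"])*1000; r=R.from_quat(o["tool_rot"])
    a=np.radians(yaw); Y=np.array([np.cos(a),np.sin(a),0]); Z=np.array([0,0,-1.]); X=np.cross(Y,Z)
    t=R.from_matrix(np.stack([X,Y,Z],1))
    d=r.inv().apply(np.array([x,y,tipz+robot.tip_reach*1000])-p); rv=np.degrees((r.inv()*t).as_rotvec())/8
    yw=r.apply([0,1,0])
    print("t",round(float(o["time"]),1),"pos",p.round(1),"yaw",round(float(np.degrees(np.arctan2(yw[1],yw[0]))),1),"F",np.round(o["ft_force"],1),"w",round(float(o["grip_width"])*1000,1),"-> row",d.round(1).tolist(),rv.round(2).tolist())
E
python3 -c "
from h import *
plan(636,-97,95,92.3)"
```

```text
t 0.1 pos [143.4 607.8 291.4] yaw 76.7 F [ 0.  -0.2  0.4] w 86.7 -> row [-641.4, -572.5, 127.6] [-0.01, -0.0, -1.95]
```

carry_out --rows '[[[-641, -572, 127, 0, 0, -1.95], [-641, -572, 127, 0, 0, -1.95], [-641, -572, 127, 0, 0, -1.95], [-641, -572, 127, 0, 0, -1.95], [-641, -572, 127, 0, 0, -1.95], [-641, -572, 127, 0, 0, -1.95], [-641, -572, 127, 0, 0, -1.95], [-641, -572, 127, 0, 0, -1.95], [-641, -572, 127, 0, 0, -1.95], [-641, -572, 127, 0, 0, -1.95], [-641, -572, 127, 0, 0, -1.95], [-641, -572, 127, 0, 0, -1.95], [-641, -572, 127, 0, 0, -1.95], [-641, -572, 127, 0, 0, -1.95], [-641, -572, 127, 0, 0, -1.95], [-641, -572, 127, 0, 0, -1.95], [-641, -572, 127, 0, 0, -1.95], [-641, -572, 127, 0, 0, -1.95], [-641, -572, 127, 0, 0, -1.95], [-641, -572, 127, 0, 0, -1.95]]]' --fingers 0 --grip_force 20

```text
time: 2.1
position: [0.6349, -0.0953, 0.1645]
tool_rot: [-0.02, 1.0, 0.001, -0.001]
ft_force: [-0.4, 1.2, 0.6]
grip_width: 0.0002
```

```bash
python3 -c "
from h import *
plan(636,-97,65,92.3)
c,W=cam('wrist'); save('wrist1.png',c['color'])
print(robot.get_obs()['q'])"
```

```text
t 2.1 pos [634.9 -95.3 164.5] yaw 92.3 F [-0.4  1.2  0.6] w 0.2 -> row [-1.1, -1.8, 29.8] [0.01, -0.02, -0.0]
[-3.21728320e-01  7.05468286e-01  1.48881343e+00  4.87692414e-04
  9.50167461e-01 -1.93367514e+00]
```

View pics/wrist1.png

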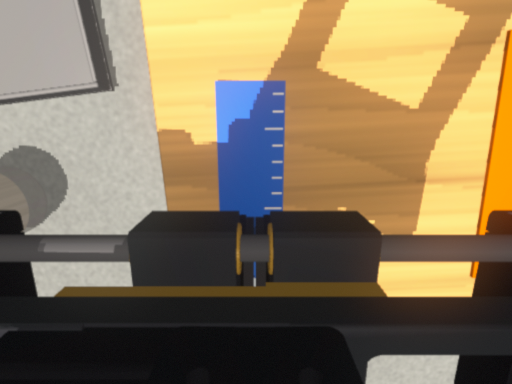

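The wrist view shows the blue ruler (columns 217–285) centred and aligned under the closed fingers. Now I'll descend until contact.

carry_out --rows '[[[-1, -2, 15, 0, 0, 0], [-1, -2, 29, 0, 0, 0], [-1, -2, 29, 0, 0, 0], [-1, -2, 30, 0, 0, 0], [-1, -2, 30, 0, 0, 0]]]'

```text
time: 2.65
position: [0.6368, -0.0973, 0.135]
tool_rot: [-0.02, 1.0, 0.0, -0.0]
ft_force: [0.1, 1.3, -0.1]
grip_width: 0.0003
```

carry_out --rows '[[[0, 0, 1, 0, 0, 0], [0, 0, 1.5, 0, 0, 0], [0, 0, 1.5, 0, 0, 0]]]'

```text
time: 2.95
position: [0.6371, -0.0977, 0.1339]
tool_rot: [-0.02, 1.0, -0.0, 0.0]
ft_force: [0.1, -0.1, 0.9]
grip_width: 0.0005
```

carry_out --rows '[[[0, 0, 0.5, 0, 0, 0], [0, 0, 0.5, 0, 0, 0]]]'

```text
time: 3.15
position: [0.6371, -0.0977, 0.1333]
tool_rot: [-0.02, 1.0, 0.0, -0.0]
ft_force: [0.3, 0.4, 0.0]
grip_width: 0.0005
```

carry_out --rows '[[[0, 0, 0.5, 0, 0, 0], [0, 0, 0.5, 0, 0, 0]]]'

```text
time: 3.35
position: [0.6371, -0.0977, 0.1332]
tool_rot: [-0.02, 1.0, -0.0, 0.0]
ft_force: [-0.6, 0.2, 2.4]
grip_width: 0.0009
```

carry_out --rows '[[[0, 0, 0.3, 0, 0, 0], [0, 0, 0.3, 0, 0, 0]]]'

```text
time: 3.55
position: [0.6371, -0.0977, 0.1332]
tool_rot: [-0.02, 1.0, -0.0, 0.0]
ft_force: [-1.4, 0.1, 5.4]
grip_width: 0.0005
```

carry_out --rows '[[[2, 0, 0, 0, 0, 0], [5, 0, 0, 0, 0, 0], [9, 0, 0, 0, 0, 0], [14, 0, 0, 0, 0, 0], [20, 0, 0, 0, 0, 0], [20, 0, 0, 0, 0, 0], [20, 0, 0, 0, 0, 0]]]'

```text
time: 4.25
position: [0.6168, -0.0987, 0.1331]
tool_rot: [-0.02, 1.0, -0.0, 0.0]
ft_force: [0.3, -0.1, 7.3]
grip_width: 0.0004
```

```bash
python3 -c "
from m import *
c,W=cam('scene');measure(c['color'],W,['blue','orange','stand','trayrim']);c,W=cam('side');measure(c['color'],W,['blue'])
plan(536,-100,63,92.3)"
```

```text
stand {'c': [599.6, 1.0], 'size': [243.9, 322.4], 'ang': 94.8, 'z': 59.7, 'n': 7717, 'mean': [611.3, 24.5]}
blue {'c': [654.5, -94.5], 'size': [47.1, 81.3], 'ang': 5.1, 'z': 62.3, 'n': 312, 'mean': [655.4, -92.9]}
orange {'c': [593.8, 88.9], 'size': [45.9, 171.4], 'ang': 5.0, 'z': 62.3, 'n': 886, 'mean': [594.6, 89.9]}
trayrim {'c': [534.2, -377.2], 'size': [66.6, 139.5], 'ang': 41.5, 'z': 20.2, 'n': 161, 'mean': [537.2, -372.8]}
blue {'c': [568.9, -101.3], 'size': [41.3, 83.4], 'ang': 1.7, 'z': 63.7, 'n': 200, 'mean': [568.6, -102.2]}
t 4.3 pos [616.8 -98.8 133.1] yaw 92.3 F [1.1 0.1 7. ] w 0.2 -> row [80.8, 2.0, 0.4] [-0.0, 0.0, 0.0]
```

carry_out --rows '[[[5, 0, -0.2, 0, 0, 0], [11, 0, -0.2, 0, 0, 0], [18, 0, -0.2, 0, 0, 0], [25, 0, -0.2, 0, 0, 0], [32, 0, -0.2, 0, 0, 0], [40, 0, -0.2, 0, 0, 0], [48, 0, -0.2, 0, 0, 0], [54, 0, -0.2, 0, 0, 0], [54, 0, -0.2, 0, 0, 0], [54, 0, -0.2, 0, 0, 0]]]'

```text
time: 5.35
position: [0.5622, -0.1008, 0.1331]
tool_rot: [-0.02, 1.0, -0.0, -0.001]
ft_force: [-0.1, -0.9, 8.8]
grip_width: 0.0002
```

carry_out --rows '[[[5, 0, 0, 0, 0, 0], [11, 0, 0, 0, 0, 0], [18, 0, 0, 0, 0, 0], [25, 0, 0, 0, 0, 0], [32, 0, 0, 0, 0, 0], [39, 0, 0, 0, 0, 0], [46, 0, 0, 0, 0, 0], [52, 0, 0, 0, 0, 0], [55, 0, 0, 0, 0, 0], [55, 0, 0, 0, 0, 0], [55, 0, 0, 0, 0, 0]]]'

```text
time: 6.45
position: [0.5077, -0.103, 0.1331]
tool_rot: [-0.02, 1.0, -0.0, 0.0]
ft_force: [0.5, -0.0, 7.3]
grip_width: 0.0004
```

```bash
python3 -c "
from m import *
c,W=cam('scene');measure(c['color'],W,['blue','trayrim']);c,W=cam('side');measure(c['color'],W,['blue','stand'])
plan(507,-100,63,92.3)"
```

```text
blue {'c': [540.0, -99.8], 'size': [45.5, 91.0], 'ang': 2.6, 'z': 62.3, 'n': 277, 'mean': [543.6, -96.8]}
trayrim {'c': [455.4, -316.9], 'size': [174.8, 227.7], 'ang': 9.7, 'z': 20.2, 'n': 451, 'mean': [489.9, -337.2]}
stand {'c': [599.6, -2.1], 'size': [241.9, 327.7], 'ang': 95.4, 'z': 60.9, 'n': 2654, 'mean': [644.8, -40.4]}
blue {'c': [453.7, -106.3], 'size': [47.4, 76.7], 'ang': 7.1, 'z': 63.5, 'n': 213, 'mean': [454.0, -107.4]}
t 6.5 pos [ 507.7 -103.   133.1] yaw 92.3 F [ 1.  -0.8  7.2] w 0.3 -> row [0.6, 3.0, 0.4] [-0.0, 0.0, 0.0]
```

carry_out --rows '[[[0, 0, -20, 0, 0, 0], [0, 0, -50, 0, 0, 0], [36, 2, -50, 0, 0, 0], [36, 2, -50, 0, 0, 0], [36, 2, -50, 0, 0, 0], [36, 2, -50, 0, 0, 0]]]' --fingers 1

```text
time: 7.15
position: [0.4721, -0.1024, 0.1822]
tool_rot: [-0.02, 1.0, 0.0, -0.0]
ft_force: [0.7, -0.3, 0.8]
grip_width: 0.0406
```

```bash
python3 -c "
from m import *
c,W=cam('scene');measure(c['color'],W,['blue','trayrim','stand']);c,W=cam('side');measure(c['color'],W,['blue','stand'])
c,W=cam('wrist');measure(c['color'],W,['blue','stand']);save('wrist2.png',c['color'])
plan(472,-103,54,92.3)"
```

```text
stand {'c': [567.8, -3.1], 'size': [306.8, 323.7], 'ang': 95.1, 'z': 59.7, 'n': 8971, 'mean': [603.9, 6.8]}
blue {'c': [506.8, -99.8], 'size': [46.0, 158.7], 'ang': 1.6, 'z': 62.3, 'n': 531, 'mean': [511.3, -99.5]}
trayrim {'c': [456.0, -316.8], 'size': [177.1, 222.6], 'ang': 8.7, 'z': 20.2, 'n': 488, 'mean': [488.9, -325.9]}
stand {'c': [563.2, -5.7], 'size': [314.6, 328.1], 'ang': 95.5, 'z': 61.2, 'n': 3594, 'mean': [618.9, -36.7]}
blue {'c': [499.7, -104.1], 'size': [44.8, 164.3], 'ang': 1.5, 'z': 63.5, 'n': 253, 'mean': [482.2, -108.3]}
stand {'c': [456.8, -103.5], 'size': [65.3, 80.4], 'ang': 2.4, 'z': 63.3, 'n': 6272, 'mean': [456.0, -105.3]}
blue {'c': [456.2, -105.7], 'size': [44.7, 79.0], 'ang': 2.3, 'z': 63.4, 'n': 5695, 'mean': [454.4, -106.5]}
t 7.3 pos [ 472.6 -102.5  182.3] yaw 92.3 F [0.4 0.1 0. ] w 52.4 -> row [0.6, -0.5, 58.6] [0.0, -0.0, 0.0]
```

View pics/wrist2.png

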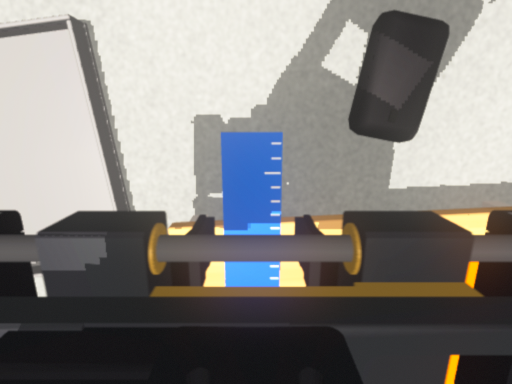

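The wrist view shows the ruler (columns 222–282) overhanging past the stand edge (row 222), centred between the fingers. I'll descend and pinch across its width.

carry_out --rows '[[[3, -1, 0, 0, 0, 0], [3, -1, 0, 0, 0, 0], [3, -1, 0, 0, 0, 0], [3, -1, 30, 0, 0, 0], [3, -1, 58, 0, 0, 0], [3, -1, 58, 0, 0, 0], [3, -1, 59, 0, 0, 0], [3, -1, 59, 0, 0, 0]]]' --fingers 1

```text
time: 8.1
position: [0.4698, -0.1037, 0.1245]
tool_rot: [-0.02, 1.0, -0.0, 0.001]
ft_force: [0.6, 0.2, -0.7]
grip_width: 0.0868
```

carry_out --rows '[[[0, 0, 0, 0, 0, 0], [0, 0, 0, 0, 0, 0], [0, 0, 0, 0, 0, 0], [0, 0, 0, 0, 0, 0], [0, 0, 0, 0, 0, 0], [0, 0, 0, 0, 0, 0], [0, 0, 0, 0, 0, 0], [0, 0, 0, 0, 0, 0]]]' --fingers 0 --grip_force 30

```text
time: 8.9
position: [0.4692, -0.1034, 0.1236]
tool_rot: [-0.02, 1.0, 0.0, -0.0]
ft_force: [-0.4, 0.6, 0.8]
grip_width: 0.0441
```

carry_out --rows '[[[0, 0, -10, 0, 0, 0], [0, 0, -30, 0, 0, 0], [0, 0, -60, 0, 0, 0], [0, 0, -60, 0, 0, 0], [0, 0, -60, 0, 0, 0]]]'

```text
time: 9.4
position: [0.4693, -0.1035, 0.1845]
tool_rot: [-0.02, 1.0, -0.0, 0.001]
ft_force: [0.7, -0.3, -0.5]
grip_width: 0.0437
```

```bash
python3 -c "
from m import *
c,W=cam('scene');save('s3.png',c['color'][80:300,60:360]);c,W=cam('side')
h,s,v,z=masks(c['color'],W)
print(rect(W,(z>.08)&(z<.2)&(h>100)&(h<125)&(s>120)&(abs(W[...,1])<.3)))
measure(c['color'],W,['trayrim'])
plan(423.7,-323,60,99.3)"
```

```text
{'c': array([ 557.9, -101.7]), 'size': array([39.3, 52.1]), 'ang': 6.6, 'z': 123.4, 'n': 87, 'mean': array([554.7, -98.8])}
trayrim {'c': [455.2, -320.5], 'size': [175.0, 222.2], 'ang': 8.9, 'z': 22.1, 'n': 574, 'mean': [456.8, -322.9]}
t 9.5 pos [ 468.6 -103.2  183.2] yaw 92.3 F [-1.  -0.4 -0.1] w 44.0 -> row [53.7, -217.8, 53.5] [0.0, -0.01, -0.87]
```

View pics/s3.png

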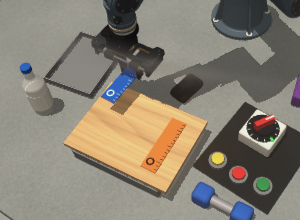

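The picture shows the blue ruler at (118,88) held level and clear of the stand. I'll carry it to the tray.

carry_out --rows '[[[14, -54, 0, 0, 0, -0.2], [27, -108, 0, 0, 0, -0.4], [40, -162, 0, 0, 0, -0.6], [54, -217, 0, 0, 0, -0.87], [54, -217, 0, 0, 0, -0.87], [54, -217, 0, 0, 0, -0.87], [54, -217, 30, 0, 0, -0.87], [54, -217, 60, 0, 0, -0.87], [54, -217, 60, 0, 0, -0.87], [54, -217, 60, 0, 0, -0.87]]]'

```text
time: 10.5
position: [0.4236, -0.321, 0.1229]
tool_rot: [-0.081, 0.997, 0.002, -0.001]
ft_force: [-0.2, 0.4, 0.5]
grip_width: 0.044
```

```bash
python3 -c "
from m import *
c,W=cam('scene');measure(c['color'],W,['trayrim']);c,W=cam('side');measure(c['color'],W,['trayrim','blue'])
plan(423.7,-323,7,99.3)"
```

```text
trayrim {'c': [455.7, -316.4], 'size': [174.6, 224.2], 'ang': 9.4, 'z': 20.1, 'n': 509, 'mean': [481.4, -303.7]}
blue {'c': [512.8, -308.3], 'size': [46.2, 56.1], 'ang': 10.4, 'z': 63.6, 'n': 147, 'mean': [511.0, -307.1]}
trayrim {'c': [454.9, -320.1], 'size': [176.0, 221.7], 'ang': 8.9, 'z': 22.7, 'n': 462, 'mean': [456.9, -339.3]}
t 10.6 pos [ 424.6 -322.2  124.5] yaw 99.3 F [ 0.8 -0.4 -0.2] w 43.8 -> row [1.0, -0.6, 47.8] [-0.01, 0.0, 0.0]
```

Blue's far end is at x≈541, so its centre is ≈(457,−318), matching the tray centre. I'll lower it and release.

carry_out --rows '[[[0, 0, 15, 0, 0, 0], [0, 0, 30, 0, 0, 0], [0, 0, 40, 0, 0, 0], [0, 0, 46, 0, 0, 0], [0, 0, 47, 0, 0, 0], [0, 0, 47, 0, 0, 0]]]'

```text
time: 11.2
position: [0.4242, -0.3226, 0.077]
tool_rot: [-0.081, 0.997, -0.0, 0.0]
ft_force: [-0.2, 0.9, -0.9]
grip_width: 0.044
```

carry_out --rows '[[[0, 0, 0, 0, 0, 0], [0, 0, 0, 0, 0, 0], [0, 0, 0, 0, 0, 0], [0, 0, 0, 0, 0, 0], [0, 0, 0, 0, 0, 0]]]' --fingers 0.75

```text
time: 11.7
position: [0.424, -0.3225, 0.0768]
tool_rot: [-0.081, 0.997, -0.0, 0.0]
ft_force: [0.1, 1.2, 0.6]
grip_width: 0.0647
```

carry_out --rows '[[[0, 0, -20, 0, 0, 0], [0, 0, -60, 0, 0, 0], [0, 0, -100, 0, 0, 0], [0, 0, -100, 0, 0, 0], [0, 0, -100, 0, 0, 0]]]'

```text
time: 12.2
position: [0.4242, -0.3227, 0.1776]
tool_rot: [-0.081, 0.997, -0.001, 0.001]
ft_force: [-0.1, -0.1, 0.2]
grip_width: 0.0649
```

```bash
python3 -c "
from m import *
for n in ['scene','side']:
    c,W=cam(n);measure(c['color'],W,['trayrim','orange','stand'])
    h,s,v,z=masks(c['color'],W); print(rect(W,(z>-.01)&(z<.03)&(h>100)&(h<125)&(s>120)&(W[...,1]<-.1)))
plan(602,88,95,94.5)"
```

```text
stand {'c': [599.8, -0.1], 'size': [242.6, 323.9], 'ang': 95.2, 'z': 59.5, 'n': 8784, 'mean': [607.2, 8.7]}
orange {'c': [592.9, 89.1], 'size': [46.6, 173.6], 'ang': 5.0, 'z': 62.3, 'n': 898, 'mean': [594.6, 89.5]}
trayrim {'c': [456.3, -316.5], 'size': [175.2, 225.0], 'ang': 9.2, 'z': 20.1, 'n': 614, 'mean': [463.1, -313.9]}
{'c': array([ 486.8, -311. ]), 'size': array([ 47.8, 108. ]), 'ang': 10.9, 'z': 6.0, 'n': 312, 'mean': array([ 487.5, -309.6])}
stand {'c': [608.7, -1.4], 'size': [222.9, 328.3], 'ang': 95.5, 'z': 61.0, 'n': 3144, 'mean': [636.0, -19.1]}
orange {'c': [614.0, 88.2], 'size': [48.2, 124.1], 'ang': 3.6, 'z': 64.3, 'n': 276, 'mean': [613.9, 88.4]}
trayrim {'c': [455.1, -320.4], 'size': [175.1, 222.3], 'ang': 8.7, 'z': 21.8, 'n': 495, 'mean': [457.7, -335.6]}
{'c': array([ 441.3, -321.5]), 'size': array([ 44. , 138.6]), 'ang': 5.5, 'z': 7.4, 'n': 288, 'mean': array([ 424.3, -327.8])}
t 12.3 pos [ 423.4 -321.8  175.7] yaw 99.3 F [ 0.2 -0.8  0. ] w 65.1 -> row [-242.3, 375.6, 11.5] [0.01, -0.01, 0.6]
```

carry_out --rows '[[[-238, 375, -20, 0, 0, 0.6], [-238, 375, -20, 0, 0, 0.6], [-238, 375, -20, 0, 0, 0.6], [-238, 375, -10, 0, 0, 0.6], [-238, 375, 0, 0, 0, 0.6], [-238, 375, 11, 0, 0, 0.6], [-238, 375, 11, 0, 0, 0.6], [-238, 375, 11, 0, 0, 0.6], [-238, 375, 11, 0, 0, 0.6], [-238, 375, 11, 0, 0, 0.6], [-238, 375, 11, 0, 0, 0.6], [-238, 375, 11, 0, 0, 0.6], [-238, 375, 11, 0, 0, 0.6]]]' --fingers 0

```text
time: 13.6
position: [0.5977, 0.0845, 0.1651]
tool_rot: [-0.038, 0.999, -0.0, -0.001]
ft_force: [0.5, -0.2, -0.8]
grip_width: 0.0004
```

```bash
python3 -c "
from m import *
c,W=cam('scene');measure(c['color'],W,['trayrim','timertop']);
plan(598,88,64,94.5)"
```

```text
trayrim {'c': [456.8, -317.6], 'size': [175.7, 223.7], 'ang': 9.6, 'z': 20.3, 'n': 568, 'mean': [466.9, -321.1]}
timertop {'c': [402.1, 288.0], 'size': [99.2, 100.7], 'ang': 175.7, 'z': 51.7, 'n': 358, 'mean': [412.9, 291.0]}
t 13.7 pos [597.9  84.5 165.4] yaw 94.3 F [ 0.8 -0.4 -0.3] w 0.3 -> row [-0.4, 3.5, 31.7] [0.0, -0.01, -0.02]
```

carry_out --rows '[[[0, 3.5, 15, 0, 0, 0], [0, 3.5, 28, 0, 0, 0], [0, 3.5, 31, 0, 0, 0], [0, 3.5, 31, 0, 0, 0], [0, 3.5, 31, 0, 0, 0]]]'

```text
time: 14.15
position: [0.5979, 0.0894, 0.134]
tool_rot: [-0.039, 0.999, 0.0, -0.0]
ft_force: [-0.3, 0.0, -0.6]
grip_width: 0.0005
```

carry_out --rows '[[[0, 0, 0.5, 0, 0, 0], [0, 0, 0.8, 0, 0, 0], [0, 0, 0.8, 0, 0, 0]]]'

```text
time: 14.45
position: [0.5981, 0.0895, 0.1338]
tool_rot: [-0.039, 0.999, 0.0, -0.0]
ft_force: [-0.5, -0.5, -1.3]
grip_width: 0.0004
```

carry_out --rows '[[[0, 0, 0.5, 0, 0, 0], [0, 0, 0.5, 0, 0, 0]]]'

```text
time: 14.65
position: [0.5981, 0.0895, 0.1334]
tool_rot: [-0.039, 0.999, -0.0, 0.0]
ft_force: [-0.0, 0.3, 0.4]
grip_width: 0.0006
```

carry_out --rows '[[[0, 0, 0.4, 0, 0, 0], [0, 0, 0.4, 0, 0, 0]]]'

```text
time: 14.85
position: [0.5982, 0.0895, 0.1332]
tool_rot: [-0.039, 0.999, -0.0, 0.0]
ft_force: [0.4, -0.1, 1.6]
grip_width: 0.0005
```

carry_out --rows '[[[0, 0, 0.4, 0, 0, 0], [0, 0, 0.4, 0, 0, 0]]]'

```text
time: 15.05
position: [0.5982, 0.0896, 0.1331]
tool_rot: [-0.039, 0.999, -0.0, 0.0]
ft_force: [-1.4, -0.1, 5.1]
grip_width: 0.0003
```

carry_out --rows '[[[3, 0, 0, 0, 0, 0], [8, 0, 0, 0, 0, 0], [14, 0, 0, 0, 0, 0], [21, 0, 0, 0, 0, 0], [28, 0, 0, 0, 0, 0], [35, 0, 0, 0, 0, 0], [42, 0, 0, 0, 0, 0], [48, 0, 0, 0, 0, 0], [54, 0, 0, 0, 0, 0], [54, 0, 0, 0, 0, 0]]]'

```text
time: 16.05
position: [0.5435, 0.0852, 0.1331]
tool_rot: [-0.039, 0.999, -0.0, 0.0]
ft_force: [-0.1, -0.1, 7.6]
grip_width: 0.0004
```

```bash
python3 -c "
from m import *
for n in ['scene','side']:
    c,W=cam(n);measure(c['color'],W,['orange'])
plan(490,81,63,94.5)"
```

```text
orange {'c': [581.4, 86.7], 'size': [47.6, 86.2], 'ang': 6.6, 'z': 62.3, 'n': 348, 'mean': [586.1, 89.0]}
orange {'c': [488.9, 73.6], 'size': [36.2, 70.4], 'ang': 15.0, 'z': 63.2, 'n': 99, 'mean': [485.1, 72.0]}
t 16.1 pos [543.5  85.2 133.1] yaw 94.5 F [-0.4  0.8  8. ] w 0.5 -> row [53.7, 0.0, 0.4] [-0.0, -0.0, -0.0]
```

carry_out --rows '[[[3, 0, -0.2, 0, 0, 0], [8, 0, -0.2, 0, 0, 0], [14, 0, -0.2, 0, 0, 0], [21, 0, -0.2, 0, 0, 0], [28, 0, -0.2, 0, 0, 0], [35, 0, -0.2, 0, 0, 0], [42, 0, -0.2, 0, 0, 0], [48, 0, -0.2, 0, 0, 0], [54, 0, -0.2, 0, 0, 0], [54, 0, -0.2, 0, 0, 0]]]'

```text
time: 17.15
position: [0.4894, 0.081, 0.1331]
tool_rot: [-0.039, 0.999, -0.0, -0.0]
ft_force: [0.1, 0.6, 7.6]
grip_width: 0.0004
```

carry_out --rows '[[[0, 0, -20, 0, 0, 0], [0, 0, -50, 0, 0, 0], [34, 0, -50, 0, 0, 0], [34, 0, -50, 0, 0, 0], [34, 0, -50, 0, 0, 0], [34, 0, -50, 0, 0, 0], [34, 0, -50, 0, 0, 0], [34, 0, -50, 0, 0, 0], [34, 0, -50, 0, 0, 0]]]' --fingers 1

```text
time: 18.05
position: [0.4569, 0.0784, 0.1825]
tool_rot: [-0.039, 0.999, 0.0, -0.0]
ft_force: [-0.4, -0.8, 0.3]
grip_width: 0.0644
```

```bash
python3 -c "
from m import *
for n in ['scene','side','wrist']:
    c,W=cam(n);measure(c['color'],W,['orange','trayrim'])
save('wrist4.png',c['color'])
plan(455,79,54,94.5)"
```

```text
orange {'c': [488.6, 81.3], 'size': [47.2, 164.3], 'ang': 4.3, 'z': 62.4, 'n': 661, 'mean': [494.8, 80.7]}
trayrim {'c': [455.9, -316.1], 'size': [174.0, 224.0], 'ang': 9.2, 'z': 20.7, 'n': 616, 'mean': [459.7, -314.8]}
orange {'c': [517.3, 79.2], 'size': [45.9, 101.6], 'ang': 7.7, 'z': 64.2, 'n': 192, 'mean': [521.6, 78.1]}
trayrim {'c': [455.6, -320.8], 'size': [175.2, 222.6], 'ang': 8.8, 'z': 22.5, 'n': 561, 'mean': [456.8, -323.1]}
orange {'c': [430.9, 80.2], 'size': [31.9, 64.4], 'ang': 6.0, 'z': 63.4, 'n': 410, 'mean': [423.6, 89.0]}
trayrim none
t 18.2 pos [456.7  78.4 182.6] yaw 94.5 F [0.2 0.4 0.9] w 76.4 -> row [1.6, 0.7, 58.9] [-0.0, -0.0, -0.0]
```

View pics/wrist4.png

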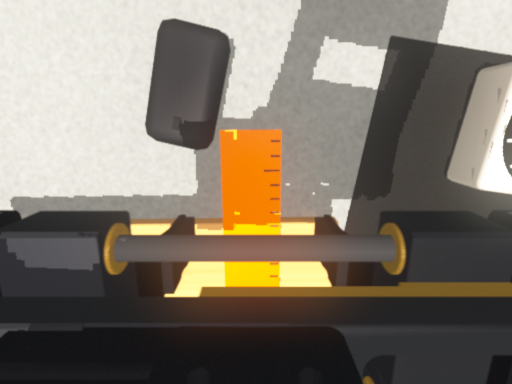

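The wrist view shows the orange ruler (columns 221–281) overhanging the edge and centred, with the mouse clear at (188,85). I'll pinch it.

carry_out --rows '[[[3, 0, 0, 0, 0, 0], [3, 0, 30, 0, 0, 0], [3, 0, 57, 0, 0, 0], [3, 0, 59, 0, 0, 0], [3, 0, 59, 0, 0, 0], [3, 0, 59, 0, 0, 0]]]'

```text
time: 18.8
position: [0.4541, 0.0782, 0.1246]
tool_rot: [-0.039, 0.999, -0.0, 0.001]
ft_force: [1.1, 0.2, 0.3]
grip_width: 0.0871
```

carry_out --rows '[[[0, 0, 0, 0, 0, 0], [0, 0, 0, 0, 0, 0], [0, 0, 0, 0, 0, 0], [0, 0, 0, 0, 0, 0], [0, 0, 0, 0, 0, 0], [0, 0, 0, 0, 0, 0], [0, 0, 0, 0, 0, 0], [0, 0, 0, 0, 0, 0]]]' --fingers 0 --grip_force 30

```text
time: 19.6
position: [0.4535, 0.0782, 0.1237]
tool_rot: [-0.039, 0.999, 0.0, -0.0]
ft_force: [-0.2, -0.6, 0.3]
grip_width: 0.0443
```

carry_out --rows '[[[0, 0, -10, 0, 0, 0], [0, 0, -30, 0, 0, 0], [0, 0, -60, 0, 0, 0], [0, 0, -60, 0, 0, 0], [0, 0, -60, 0, 0, 0]]]'

```text
time: 20.1
position: [0.4538, 0.0782, 0.1845]
tool_rot: [-0.039, 0.999, -0.0, 0.001]
ft_force: [-0.4, 0.0, -0.6]
grip_width: 0.0436
```

```bash
python3 -c "
from m import *
for n in ['scene','side']:
    c,W=cam(n);measure(c['color'],W,['trayrim'])
    h,s,v,z=masks(c['color'],W); print(rect(W,(z>.085)&(z<.16)&(h>3)&(h<15)&(s>150)&(v>120)&(abs(W[...,1])<.2)))
plan(424.2,-323,60,99.2)"
```

```text
trayrim {'c': [455.5, -316.0], 'size': [175.2, 225.8], 'ang': 9.1, 'z': 20.7, 'n': 615, 'mean': [459.5, -314.9]}
{'c': array([504. ,  82.5]), 'size': array([ 47.5, 133.3]), 'ang': 3.5, 'z': 123.0, 'n': 629, 'mean': array([509.2,  83. ])}
trayrim {'c': [455.5, -319.0], 'size': [176.9, 222.5], 'ang': 9.0, 'z': 22.3, 'n': 558, 'mean': [457.3, -322.1]}
{'c': array([540.7,  80.6]), 'size': array([51.7, 51.8]), 'ang': 95.1, 'z': 123.3, 'n': 117, 'mean': array([543.2,  81.5])}
t 20.2 pos [453.   78.2 183.4] yaw 94.5 F [-0.6 -0.4 -1.3] w 43.9 -> row [60.0, -397.7, 53.7] [0.0, -0.01, -0.59]
```

carry_out --rows '[[[7, -45, 0, 0, 0, -0.07], [14, -90, 0, 0, 0, -0.14], [20, -135, 0, 0, 0, -0.2], [27, -180, 0, 0, 0, -0.27], [34, -225, 0, 0, 0, -0.33], [40, -270, 0, 0, 0, -0.4], [47, -315, 0, 0, 0, -0.47], [54, -360, 0, 0, 0, -0.53], [60, -397, 0, 0, 0, -0.59], [60, -397, 0, 0, 0, -0.59], [60, -397, 0, 0, 0, -0.59], [60, -397, 30, 0, 0, -0.59], [60, -397, 60, 0, 0, -0.59], [60, -397, 60, 0, 0, -0.59], [60, -397, 60, 0, 0, -0.59]]]'

```text
time: 21.7
position: [0.4244, -0.3205, 0.1232]
tool_rot: [-0.081, 0.997, 0.001, -0.001]
ft_force: [0.1, 0.2, -0.0]
grip_width: 0.044
```

```bash
python3 -c "
from m import *
for n in ['scene','side']:
    c,W=cam(n);measure(c['color'],W,['trayrim'])
    h,s,v,z=masks(c['color'],W); print(rect(W,(z>.045)&(z<.1)&(h>3)&(h<15)&(s>150)&(v>120)&(W[...,1]<-.2)))
plan(424.2,-323,10,99.2)"
```

```text
trayrim {'c': [455.5, -316.3], 'size': [174.0, 224.5], 'ang': 9.4, 'z': 20.4, 'n': 508, 'mean': [482.5, -304.5]}
{'c': array([ 494.2, -307.5]), 'size': array([47.8, 93.5]), 'ang': 9.2, 'z': 61.0, 'n': 298, 'mean': array([ 495.2, -307.4])}
trayrim {'c': [455.3, -319.8], 'size': [174.2, 222.7], 'ang': 8.8, 'z': 22.8, 'n': 467, 'mean': [459.2, -339.4]}
{'c': array([ 512.8, -308.6]), 'size': array([41.9, 54.3]), 'ang': 6.1, 'z': 63.5, 'n': 182, 'mean': array([ 512.9, -308.8])}
t 21.8 pos [ 425.3 -321.9  124.7] yaw 99.3 F [0.6 0.3 0. ] w 43.8 -> row [1.3, -0.9, 45.0] [-0.01, 0.0, 0.01]
```

carry_out --rows '[[[0, 0, 15, 0, 0, 0], [0, 0, 30, 0, 0, 0], [0, 0, 40, 0, 0, 0], [0, 0, 44, 0, 0, 0], [0, 0, 44, 0, 0, 0], [0, 0, 44, 0, 0, 0]]]'

```text
time: 22.4
position: [0.425, -0.3225, 0.0803]
tool_rot: [-0.08, 0.997, -0.0, 0.0]
ft_force: [-0.0, 0.5, -0.4]
grip_width: 0.0439
```

carry_out --rows '[[[0, 0, 0, 0, 0, 0], [0, 0, 0, 0, 0, 0], [0, 0, 0, 0, 0, 0], [0, 0, 0, 0, 0, 0], [0, 0, 0, 0, 0, 0]]]' --fingers 0.75

```text
time: 22.9
position: [0.4248, -0.3223, 0.0798]
tool_rot: [-0.08, 0.997, -0.0, 0.0]
ft_force: [-0.1, -0.0, 0.1]
grip_width: 0.0647
```

carry_out --rows '[[[0, 0, -20, 0, 0, 0], [0, 0, -60, 0, 0, 0], [0, 0, -110, 0, 0, 0], [0, 0, -150, 0, 0, 0], [0, 0, -150, 0, 0, 0], [0, 0, -150, 0, 0, 0]]]'

```text
time: 23.5
position: [0.4249, -0.3224, 0.2308]
tool_rot: [-0.08, 0.997, -0.001, 0.001]
ft_force: [-0.6, 0.1, 0.1]
grip_width: 0.0656
```

```bash
python3 -c "
from m import *
for n in ['scene','side']:
    c,W=cam(n);measure(c['color'],W,['trayrim','knob','timertop','mat'])
    h,s,v,z=masks(c['color'],W); print(rect(W,(z>-.01)&(z<.04)&(h>3)&(h<15)&(s>150)&(v>120)&(W[...,1]<-.2)), rect(W,(z>-.01)&(z<.04)&(h>100)&(h<125)&(s>120)&(W[...,1]<-.1)))
    if n=='scene': save('s5.png',cv2.resize(c['color'][90:260,90:390],None,fx=2,fy=2,interpolation=2))
plan(401,285,120,60)"
```

```text
trayrim {'c': [456.4, -317.0], 'size': [175.0, 225.0], 'ang': 8.9, 'z': 20.3, 'n': 617, 'mean': [460.7, -314.8]}
mat {'c': [454.8, 298.5], 'size': [238.0, 271.5], 'ang': 176.3, 'z': 2.5, 'n': 4975, 'mean': [470.0, 303.5]}
timertop {'c': [387.8, 311.1], 'size': [97.9, 100.2], 'ang': 176.4, 'z': 51.6, 'n': 340, 'mean': [397.5, 314.2]}
knob {'c': [384.5, 305.4], 'size': [30.5, 57.4], 'ang': 149.0, 'z': 90.6, 'n': 161, 'mean': [393.1, 310.9]}
{'c': array([ 485.1, -312.4]), 'size': array([ 47.8, 113. ]), 'ang': 7.2, 'z': 8.8, 'n': 350, 'mean': array([ 486.6, -311.5])} {'c': array([ 531.2, -281.8]), 'size': array([0. , 4.2]), 'ang': 169.1, 'z': 5.3, 'n': 2, 'mean': array([ 531.2, -281.8])}
trayrim {'c': [454.9, -319.8], 'size': [176.0, 221.6], 'ang': 9.1, 'z': 22.3, 'n': 485, 'mean': [452.6, -336.3]}
mat {'c': [568.9, 314.7], 'size': [33.6, 179.3], 'ang': 86.6, 'z': 3.3, 'n': 143, 'mean': [575.3, 324.4]}
timertop {'c': [643.3, 304.5], 'size': [8.9, 18.5], 'ang': 102.1, 'z': 41.3, 'n': 6, 'mean': [644.5, 306.7]}
knob noneTraceback (most recent call last):
  File "<string>", line 5, in <module>
    h,s,v,z=masks(c['color'],W); print(rect(W,(z>-.01)&(z<.04)&(h>3)&(h<15)&(s>150)&(v>120)&(W[...,1]<-.2)), rect(W,(z>-.01)&(z<.04)&(h>100)&(h<125)&(s>120)&(W[...,1]<-.1)))
                                                                                                             ~~~~^^^^^^^^^^^^^^^^^^^^^^^^^^^^^^^^^^^^^^^^^^^^^^^^^^^^^^^^^^^
  File "h.py", line 17, in rect
    k=1+np.argmax(st[1:,4]); p=W[l==k]; p=p[~np.isnan(p).any(1)]
        ~~~~~~~~~^^^^^^^^^^
    return _wrapfunc(a, 'argmax', axis=axis, out=out, **kwds)
    return bound(*args, **kwds)
ValueError: attempt to get argmax of an empty sequence
```

View pics/s5.png

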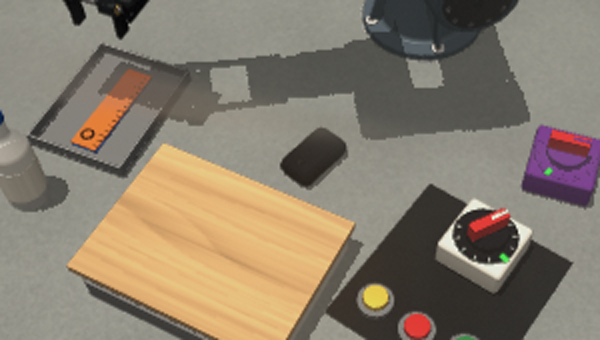

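The picture shows the orange ruler at (112,108) lying flat on the blue in the tray. The timer has been knocked: its centre moved from (402,288) to about (388,310), still facing the same way. Next I'll go above it.

```bash
python3 -c "
from h import *
plan(388,309.5,140,60)"
```

```text
t 23.6 pos [ 424.1 -321.5  228.7] yaw 99.2 F [0.7 1.  0.7] w 65.3 -> row [-65.2, 628.6, 20.3] [0.01, -0.02, 4.9]
```

carry_out --rows '[[[-65, 628, 0, 0, 0, 4.9], [-65, 628, 0, 0, 0, 4.9], [-65, 628, 0, 0, 0, 4.9], [-65, 628, 0, 0, 0, 4.9], [-65, 628, 0, 0, 0, 4.9], [-65, 628, 0, 0, 0, 4.9], [-65, 628, 0, 0, 0, 4.9], [-65, 628, 0, 0, 0, 4.9], [-65, 628, 0, 0, 0, 4.9], [-65, 628, 0, 0, 0, 4.9], [-65, 628, 0, 0, 0, 4.9], [-65, 628, 0, 0, 0, 4.9], [-65, 628, 0, 0, 0, 4.9], [-65, 628, 0, 0, 0, 4.9], [-65, 628, 20, 0, 0, 4.9], [-65, 628, 20, 0, 0, 4.9], [-65, 628, 20, 0, 0, 4.9]]]'

```text
time: 25.3
position: [0.3878, 0.3069, 0.2086]
tool_rot: [0.259, 0.966, -0.001, -0.002]
ft_force: [0.6, -0.1, -0.6]
grip_width: 0.0655
```

```bash
python3 -c "
from m import *
for n in ['wrist','scene','side']:
    c,W=cam(n); h,s,v,z=masks(c['color'],W); red=((h<6)|(h>174))&(s>150); x,y=W[...,0],W[...,1]; L=(y>.2)&(y<.45)&(x<.47)
    print(n)
    for k,m in dict(bartop=L&red&(z>.091)&(z<.1),bar=L&red&(z>.065),top=L&(z>.04)&(z<.06)&(v>130)&(s<60)).items():
        try: print(k,rect(W,m))
        except Exception: print(k,'none')
    if n=='wrist': save('wrist6.png',c['color'])
plan(388,309.5,105,60)"
```

```text
wrist
bartop {'c': array([383.5, 310.2]), 'size': array([16. , 52.7]), 'ang': 149.5, 'z': 94.4, 'n': 1138, 'mean': array([385.2, 309. ])}
bar {'c': array([383.3, 310.5]), 'size': array([17.3, 53.2]), 'ang': 150.5, 'z': 94.4, 'n': 1191, 'mean': array([384.1, 309.6])}
top {'c': array([386.1, 308.6]), 'size': array([100.3, 100.3]), 'ang': 86.3, 'z': 52.9, 'n': 3318, 'mean': array([371.1, 318.9])}
scene
bartop {'c': array([394. , 307.3]), 'size': array([17. , 42.7]), 'ang': 151.8, 'z': 94.0, 'n': 66, 'mean': array([395.4, 307.1])}
bar {'c': array([196.8, 346.3]), 'size': array([19.1, 56.7]), 'ang': 99.8, 'z': 87.2, 'n': 162, 'mean': array([200.9, 345. ])}
top {'c': array([387.2, 310.8]), 'size': array([ 97.7, 100.7]), 'ang': 176.4, 'z': 51.8, 'n': 305, 'mean': array([404.7, 311.3])}
side
bartop {'c': array([391.3, 301.9]), 'size': array([21.2, 41.7]), 'ang': 152.3, 'z': 96.0, 'n': 25, 'mean': array([391.4, 301.1])}
bar {'c': array([387.5, 296.3]), 'size': array([40.5, 57. ]), 'ang': 111.1, 'z': 87.7, 'n': 84, 'mean': array([387.2, 300.7])}
top {'c': array([390. , 270.9]), 'size': array([ 44.4, 100. ]), 'ang': 12.2, 'z': 53.0, 'n': 98, 'mean': array([393.8, 268.4])}
t 25.4 pos [388.9 307.5 210. ] yaw 59.9 F [-0.1  0.1  0.4] w 65.2 -> row [1.8, 1.3, 35.3] [0.0, 0.0, -0.01]
```

View pics/wrist6.png

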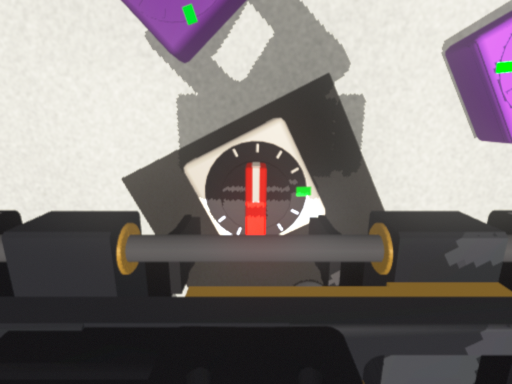

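The wrist view shows the red bar upright in the image at (256,200), centred between the fingers. Its white pointer end is up and the green mark is at (303,191). Its angle t is ≈0.46 rad, so it needs about 88° clockwise. I'll grip the bar just above the disc.

```bash
python3 -c "
from h import *
plan(386.3,308.6,72,60)"
```

```text
t 25.4 pos [388.9 307.5 210. ] yaw 59.9 F [-0.1  0.1  0.4] w 65.2 -> row [2.8, -0.3, 68.3] [0.0, 0.0, -0.01]
```

carry_out --rows '[[[3, 0, 20, 0, 0, 0], [3, 0, 40, 0, 0, 0], [3, 0, 56, 0, 0, 0], [3, 0, 64, 0, 0, 0], [3, 0, 67, 0, 0, 0], [3, 0, 67, 0, 0, 0], [3, 0, 67, 0, 0, 0]]]'

```text
time: 26.15
position: [0.3864, 0.3097, 0.1434]
tool_rot: [0.259, 0.966, 0.0, 0.001]
ft_force: [-1.0, -0.3, -0.0]
grip_width: 0.0655
```

carry_out --rows '[[[0, 0, 0, 0, 0, 0], [0, 0, 0, 0, 0, 0], [0, 0, 0, 0, 0, 0], [0, 0, 0, 0, 0, 0], [0, 0, 0, 0, 0, 0], [0, 0, 0, 0, 0, 0], [0, 0, 0, 0, 0, 0], [0, 0, 0, 0, 0, 0]]]' --fingers 0 --grip_force 40

```text
time: 26.95
position: [0.3857, 0.3093, 0.1427]
tool_rot: [0.259, 0.966, -0.0, -0.0]
ft_force: [-0.9, -1.2, 0.5]
grip_width: 0.0157
```

carry_out --rows '[[[0, 0, 2, 0, 0, 0], [0, 0, 4, 0, 0, 0], [0, 0, 5, 0, 0, 0], [0, 0, 5.5, 0, 0, 0], [0, 0, 5.5, 0, 0, 0], [0, 0, 5.5, 0, 0, 0]]]'

```text
time: 27.55
position: [0.3857, 0.3092, 0.1379]
tool_rot: [0.259, 0.966, -0.0, -0.0]
ft_force: [-0.5, -3.4, 8.9]
grip_width: 0.0157
```

carry_out --rows '[[[0, 0, 1, 0, 0, 0], [0, 0, 1.6, 0, 0, 0], [0, 0, 1.6, 0, 0, 0], [0, 0, 1.6, 0, 0, 0]]]'

```text
time: 27.95
position: [0.3857, 0.3092, 0.1366]
tool_rot: [0.259, 0.966, -0.0, 0.0]
ft_force: [-1.0, -3.0, 12.4]
grip_width: 0.0158
```

carry_out --rows '[[[0, 0, 0, 0, 0, 0.2], [0, 0, 0, 0, 0, 0.5], [0, 0, 0, 0, 0, 0.9], [0, 0, 0, 0, 0, 1.3], [0, 0, 0, 0, 0, 1.7], [0, 0, 0, 0, 0, 2.1], [0, 0, 0, 0, 0, 2.5], [0, 0, 0, 0, 0, 2.9], [0, 0, 0, 0, 0, 3], [0, 0, 0, 0, 0, 3]]]'

```text
time: 28.95
position: [0.3856, 0.3091, 0.1366]
tool_rot: [0.454, 0.891, -0.0, 0.0]
ft_force: [-1.6, -3.8, 11.9]
grip_width: 0.0162
```

```bash
python3 -c "
from m import *
c,W=cam('wrist'); h,s,v,z=masks(c['color'],W); x,y=W[...,0],W[...,1]; L=(y>.2)&(y<.45)&(x<.47)
print(rect(W,L&(z>.04)&(z<.06)&(v>130)&(s<60)))
c,W=cam('scene');measure(c['color'],W,['timertop','mat','knob'])
plan(386.3,308.6,72,-28.3)"
```

```text
{'c': array([367.5, 341.6]), 'size': array([ 60. , 124.1]), 'ang': 36.4, 'z': 52.6, 'n': 3666, 'mean': array([366. , 342.4])}
mat {'c': [452.9, 298.8], 'size': [238.8, 273.0], 'ang': 176.2, 'z': 2.7, 'n': 4937, 'mean': [470.3, 303.6]}
timertop {'c': [397.5, 311.2], 'size': [78.5, 98.2], 'ang': 86.9, 'z': 51.8, 'n': 199, 'mean': [420.9, 304.9]}
knob {'c': [202.8, 341.1], 'size': [12.1, 44.1], 'ang': 101.9, 'z': 84.1, 'n': 97, 'mean': [204.7, 339.3]}
t 29.1 pos [385.6 309.1 136.6] yaw 36.1 F [-0.4 -3.7 12.5] w 15.6 -> row [-0.8, 0.3, -5.1] [-0.0, 0.01, 8.04]
```

The timer held its facing. I'll turn the rest.

carry_out --rows '[[[0, 0, 0, 0, 0, 0.3], [0, 0, 0, 0, 0, 0.8], [0, 0, 0, 0, 0, 1.3], [0, 0, 0, 0, 0, 1.8], [0, 0, 0, 0, 0, 2.3], [0, 0, 0, 0, 0, 2.8], [0, 0, 0, 0, 0, 3.3], [0, 0, 0, 0, 0, 3.8], [0, 0, 0, 0, 0, 4.3], [0, 0, 0, 0, 0, 4.8], [0, 0, 0, 0, 0, 5.3], [0, 0, 0, 0, 0, 5.8], [0, 0, 0, 0, 0, 6.3], [0, 0, 0, 0, 0, 6.8], [0, 0, 0, 0, 0, 7.3], [0, 0, 0, 0, 0, 7.7], [0, 0, 0, 0, 0, 8.05], [0, 0, 0, 0, 0, 8.05], [0, 0, 0, 0, 0, 8.05]]]'

```text
time: 30.95
position: [0.3852, 0.3089, 0.1366]
tool_rot: [0.859, 0.512, -0.001, 0.0]
ft_force: [-3.0, -4.0, 11.7]
grip_width: 0.0158
```

```bash
python3 -c "
from m import *
c,W=cam('scene');measure(c['color'],W,['timertop','mat'])
c,W=cam('wrist'); h,s,v,z=masks(c['color'],W); x,y=W[...,0],W[...,1]; L=(y>.2)&(y<.45)&(x<.47)
print(rect(W,L&(z>.04)&(z<.06)&(v>130)&(s<60)))
plan(386.3,308.6,72,-28.3)"
```

```text
mat {'c': [452.9, 298.1], 'size': [239.1, 273.0], 'ang': 176.0, 'z': 2.6, 'n': 4690, 'mean': [477.1, 309.1]}
timertop {'c': [421.0, 351.5], 'size': [29.8, 54.1], 'ang': 140.0, 'z': 51.2, 'n': 91, 'mean': [424.5, 347.5]}
{'c': array([398. , 343.5]), 'size': array([ 55.9, 114.5]), 'ang': 151.4, 'z': 52.7, 'n': 4061, 'mean': array([399.1, 345.3])}
t 31.1 pos [385.2 308.9 136.5] yaw -28.4 F [-4.  -3.4 13.9] w 15.8 -> row [0.2, 1.2, -5.2] [-0.0, 0.01, -0.01]
```

carry_out --rows '[[[0, 0, -1, 0, 0, 0], [0, 0, -2, 0, 0, 0], [0, 0, -2, 0, 0, 0], [0, 0, -2, 0, 0, 0]]]'

```text
time: 31.45
position: [0.3851, 0.3089, 0.1382]
tool_rot: [0.859, 0.512, -0.001, 0.0]
ft_force: [-2.5, -3.3, 9.5]
grip_width: 0.0156
```

carry_out --rows '[[[0, 0, 0, 0, 0, 0], [0, 0, 0, 0, 0, 0], [0, 0, 0, 0, 0, 0], [0, 0, 0, 0, 0, 0], [0, 0, 0, 0, 0, 0], [0, 0, -10, 0, 0, 0], [0, 0, -40, 0, 0, 0], [0, 0, -80, 0, 0, 0], [0, 0, -80, 0, 0, 0], [0, 0, -80, 0, 0, 0], [0, 0, -80, 0, 0, 0]]]' --fingers 0.6

```text
time: 32.55
position: [0.3852, 0.3092, 0.2171]
tool_rot: [0.859, 0.512, -0.001, -0.0]
ft_force: [-0.2, 0.2, -0.0]
grip_width: 0.0519
```

```bash
python3 -c "
from m import *
for n in ['wrist','scene']:
    c,W=cam(n); h,s,v,z=masks(c['color'],W); red=((h<6)|(h>174))&(s>150); x,y=W[...,0],W[...,1]; L=(y>.2)&(y<.45)&(x<.47)&(x>.3)
    print(n)
    for k,m in dict(bartop=L&red&(z>.091)&(z<.1),bar=L&red&(z>.065),top=L&(z>.04)&(z<.06)&(v>130)&(s<60)).items():
        try: print(k,rect(W,m))
        except Exception: print(k,'none')
    if n=='wrist': save('wrist7.png',c['color'])
plan(385,309,105,-28)"
```

```text
wrist
bartop {'c': array([387.9, 311.2]), 'size': array([15.5, 53.2]), 'ang': 61.1, 'z': 94.4, 'n': 1015, 'mean': array([386.5, 308.6])}
bar {'c': array([387.3, 312.8]), 'size': array([17.2, 58.5]), 'ang': 62.0, 'z': 94.3, 'n': 1115, 'mean': array([386.7, 310. ])}
top {'c': array([386.6, 309.8]), 'size': array([ 98.5, 100.3]), 'ang': 176.9, 'z': 52.8, 'n': 3003, 'mean': array([396.9, 325.8])}
scene
bartop {'c': array([387.6, 311.3]), 'size': array([15.7, 34.9]), 'ang': 61.1, 'z': 93.9, 'n': 51, 'mean': array([386.9, 308.5])}
bar {'c': array([382.1, 316.2]), 'size': array([31.9, 55.4]), 'ang': 60.0, 'z': 89.9, 'n': 133, 'mean': array([391. , 312.2])}
top {'c': array([389.3, 311.3]), 'size': array([96.7, 98.7]), 'ang': 88.1, 'z': 52.1, 'n': 262, 'mean': array([404.9, 317.7])}
t 32.6 pos [385.1 309.1 216.5] yaw -28.4 F [0.7 0.6 0.4] w 52.2 -> row [-0.1, 0.0, 41.8] [-0.01, 0.02, -0.05]
```

View pics/wrist7.png

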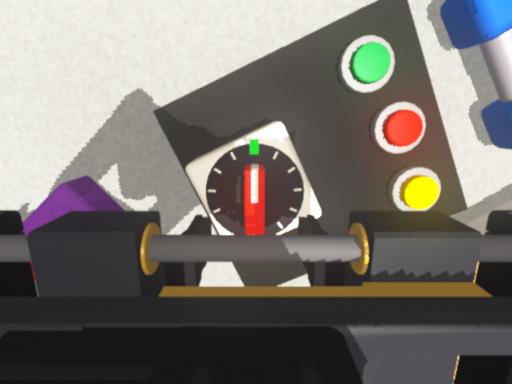

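The wrist view shows the pointer (254,180) at the green mark (254,147). Measured t is ≈2.01 rad and the timer's yaw is unchanged. The switches are yellow (420,190), red (404,127) and green (371,62). I'll locate them from here.

```bash
python3 -c "
from m import *
for n in ['wrist','scene']:
    c,W=cam(n); h,s,v,z=masks(c['color'],W); x,y=W[...,0],W[...,1]; L=(x>.48)&(x<.62)&(y>.17)&(y<.42)&(z>.018)&(z<.035)
    print(n)
    for k,m in dict(yellow=(h>18)&(h<35),red=((h<6)|(h>174)),green=(h>45)&(h<95)).items(): print(k,rect(W,m&L&(s>100)))
plan(534,221,60,-28)"
```

```text
wrist
yellow {'c': array([533.3, 220.9]), 'size': array([34.3, 34.7]), 'ang': 109.6, 'z': 25.2, 'n': 985, 'mean': array([532.4, 222.2])}
red {'c': array([542. , 290.1]), 'size': array([34., 35.]), 'ang': 82.1, 'z': 25.2, 'n': 1117, 'mean': array([540.9, 290.8])}
green {'c': array([536.2, 360.1]), 'size': array([33.6, 34.4]), 'ang': 88.4, 'z': 25.3, 'n': 1256, 'mean': array([535.4, 360.4])}
scene
yellow {'c': array([535.2, 222.5]), 'size': array([32.6, 34.2]), 'ang': 80.8, 'z': 24.0, 'n': 123, 'mean': array([535.6, 223.5])}
red {'c': array([542.4, 291.7]), 'size': array([32.1, 35.4]), 'ang': 30.2, 'z': 24.0, 'n': 134, 'mean': array([544.4, 292.7])}
green {'c': array([537.6, 364. ]), 'size': array([33.5, 33.5]), 'ang': 59.8, 'z': 24.1, 'n': 131, 'mean': array([538.1, 363.4])}
t 32.8 pos [385.4 309.2 216.6] yaw -28.4 F [0.3 0.6 0.3] w 52.2 -> row [-6.7, 172.8, 86.6] [-0.01, 0.02, -0.05]
```

carry_out --rows '[[[-2, 50, 0, 0, 0, 0], [-4, 100, 0, 0, 0, 0], [-6, 150, 0, 0, 0, 0], [-7, 173, 40, 0, 0, 0], [-7, 173, 87, 0, 0, 0], [-7, 173, 112, 0, 0, 0], [-7, 173, 112, 0, 0, 0], [-7, 173, 112, 0, 0, 0]]]' --fingers 0 --grip_force 20

```text
time: 33.55
position: [0.5346, 0.2211, 0.1051]
tool_rot: [0.859, 0.512, -0.001, -0.0]
ft_force: [0.6, -0.1, -0.4]
grip_width: 0.0022
```

```bash
python3 -c "
from m import *
plan(534,221.5,26,-28)
c,W=cam('scene');measure(c['color'],W,['timertop','trayrim','knob'])"
```

```text
t 33.5 pos [534.6 221.1 105.1] yaw -28.4 F [ 0.6 -0.1 -0.4] w 2.2 -> row [0.1, -0.7, 9.4] [-0.01, 0.01, -0.05]
trayrim {'c': [455.7, -316.5], 'size': [174.4, 225.1], 'ang': 9.2, 'z': 20.3, 'n': 622, 'mean': [458.7, -316.6]}
timertop {'c': [388.1, 347.5], 'size': [32.6, 100.2], 'ang': 171.9, 'z': 51.8, 'n': 157, 'mean': [395.3, 350.6]}
knob {'c': [380.9, 314.8], 'size': [32.0, 59.0], 'ang': 61.8, 'z': 91.2, 'n': 148, 'mean': [389.5, 309.5]}
```

carry_out --rows '[[[0, 0, 7, 0, 0, 0], [0, 0, 11, 0, 0, 0], [0, 0, 14, 0, 0, 0], [0, 0, 15, 0, 0, 0], [0, 0, 15, 0, 0, 0], [0, 0, 15, 0, 0, 0]]]'

```text
time: 34.2
position: [0.5354, 0.2214, 0.0912]
tool_rot: [0.859, 0.512, 0.001, 0.0]
ft_force: [0.4, 1.6, 3.3]
grip_width: 0.0007
```

carry_out --rows '[[[0, 0, 1, 0, 0, 0], [0, 0, 2, 0, 0, 0], [0, 0, 2.5, 0, 0, 0], [0, 0, 2.5, 0, 0, 0], [0, 0, 2.5, 0, 0, 0]]]'

```text
time: 34.7
position: [0.5354, 0.2214, 0.0891]
tool_rot: [0.859, 0.512, 0.001, 0.0]
ft_force: [-0.3, 1.9, 7.4]
grip_width: -0.0
```

The yellow switch bottomed out: the tip is at 19 mm with 7.4 N. I'll lift and go to green.

carry_out --rows '[[[0, 0, -15, 0, 0, 0], [0, 0, -55, 0, 0, 0], [0, 0, -70, 0, 0, 0], [0, 0, -70, 0, 0, 0], [0, 0, -70, 0, 0, 0]]]'

```text
time: 35.2
position: [0.534, 0.2207, 0.1579]
tool_rot: [0.859, 0.512, -0.001, -0.0]
ft_force: [-0.8, 0.5, -0.2]
grip_width: 0.0004
```

```bash
python3 -c "
from m import *
c,W=cam('scene'); h,s,v,z=masks(c['color'],W); x,y=W[...,0],W[...,1]; L=(x>.48)&(x<.62)&(y>.17)&(y<.42)&(z>.008)&(z<.035)
for k,m in dict(yellow=(h>18)&(h<35),green=(h>45)&(h<95)).items(): print(k,rect(W,m&L&(s>100)))
plan(536.7,362,35,-28)"
```

```text
yellow {'c': array([531.9, 220.7]), 'size': array([32.9, 43.2]), 'ang': 30.4, 'z': 24.2, 'n': 138, 'mean': array([535.4, 223.6])}
green {'c': array([538.3, 362.9]), 'size': array([33.2, 33.5]), 'ang': 60.9, 'z': 24.2, 'n': 131, 'mean': array([538.2, 363.6])}
t 35.2 pos [533.7 220.7 157.2] yaw -28.4 F [-1.1  0.5 -0.9] w 0.7 -> row [125.8, -64.5, 52.4] [-0.01, 0.01, -0.05]
```

carry_out --rows '[[[42, -21, 0, 0, 0, 0], [84, -43, 0, 0, 0, 0], [126, -65, 0, 0, 0, 0], [126, -65, 0, 0, 0, 0], [126, -65, 30, 0, 0, 0], [126, -65, 52, 0, 0, 0], [126, -65, 52, 0, 0, 0], [126, -65, 52, 0, 0, 0]]]'

```text
time: 36.05
position: [0.5368, 0.3618, 0.1048]
tool_rot: [0.859, 0.512, -0.002, -0.0]
ft_force: [-0.1, -0.0, 0.4]
grip_width: 0.0004
```

```bash
python3 -c "
from h import *
plan(536.7,362,18.8,-28)"
```

```text
t 36.0 pos [536.8 361.8 104.8] yaw -28.4 F [-0.1 -0.   0.4] w 0.4 -> row [0.1, -0.2, 16.3] [-0.01, 0.02, -0.05]
```

carry_out --rows '[[[0, 0, 7, 0, 0, 0], [0, 0, 11, 0, 0, 0], [0, 0, 14, 0, 0, 0], [0, 0, 16, 0, 0, 0], [0, 0, 17, 0, 0, 0], [0, 0, 17.5, 0, 0, 0], [0, 0, 17.5, 0, 0, 0], [0, 0, 17.5, 0, 0, 0]]]'

```text
time: 36.85
position: [0.538, 0.3628, 0.0892]
tool_rot: [0.859, 0.512, 0.001, 0.0]
ft_force: [1.4, -2.0, 6.0]
grip_width: 0.0006
```

carry_out --rows '[[[0, 0, 0.8, 0, 0, 0], [0, 0, 0.8, 0, 0, 0]]]'

```text
time: 37.05
position: [0.5381, 0.3628, 0.0891]
tool_rot: [0.859, 0.512, 0.001, 0.0]
ft_force: [-0.6, -3.3, 8.7]
grip_width: 0.0004
```

carry_out --rows '[[[0, 0, -15, 0, 0, 0], [0, 0, -55, 0, 0, 0], [0, 0, -100, 0, 0, 0], [0, 0, -150, 0, 0, 0], [0, 0, -150, 0, 0, 0], [0, 0, -150, 0, 0, 0], [0, 0, -150, 0, 0, 0]]]'

```text
time: 37.75
position: [0.5362, 0.3625, 0.2364]
tool_rot: [0.859, 0.512, -0.002, -0.0]
ft_force: [-0.2, 0.1, -0.2]
grip_width: 0.0004
```

```bash
python3 -c "
from m import *
for n in ['scene','side']:
    c,W=cam(n); measure(c['color'],W,['trayrim','timertop','mat','knob','yellow','mouse','dumb','bottle']); h,s,v,z=masks(c['color'],W)
    x,y=W[...,0],W[...,1]; L=(x>.48)&(x<.62)&(y>.17)&(y<.42)&(z>.008)&(z<.035)&(h>45)&(h<95)&(s>100)
    print(rect(W,(z>-.01)&(z<.04)&(h>3)&(h<15)&(s>150)&(v>120)&(y<-.2)), L.sum() and rect(W,L))
    if n=='side': save('side8.png',cv2.resize(c['color'][80:340,140:400],None,fx=2.2,fy=2.2,interpolation=2))
    else: save('scene8.png',cv2.resize(c['color'][90:310,90:390],None,fx=2.4,fy=2.4,interpolation=2))
plan(0,0,0,0)"
```

```text
trayrim {'c': [455.6, -316.9], 'size': [176.6, 226.1], 'ang': 9.6, 'z': 20.1, 'n': 625, 'mean': [460.4, -316.0]}
mat {'c': [452.1, 298.9], 'size': [238.6, 274.3], 'ang': 176.1, 'z': 2.7, 'n': 3892, 'mean': [477.1, 306.4]}
timertop {'c': [394.8, 267.8], 'size': [11.9, 71.5], 'ang': 177.3, 'z': 51.7, 'n': 49, 'mean': [405.7, 265.9]}
knob none
yellow {'c': [535.5, 222.8], 'size': [32.8, 35.1], 'ang': 28.9, 'z': 24.4, 'n': 120, 'mean': [535.8, 223.4]}
bottle {'c': [654.9, -306.0], 'size': [51.4, 64.2], 'ang': 154.3, 'z': 117.5, 'n': 868, 'mean': [658.4, -300.0]}
dumb {'c': [644.5, 357.1], 'size': [48.5, 48.8], 'ang': 91.1, 'z': 47.7, 'n': 414, 'mean': [648.3, 358.7]}
mouse {'c': [374.5, 18.8], 'size': [56.3, 97.8], 'ang': 170.8, 'z': 27.4, 'n': 460, 'mean': [384.5, 22.0]}
{'c': array([ 454.5, -315.6]), 'size': array([ 47.2, 171. ]), 'ang': 8.1, 'z': 8.9, 'n': 518, 'mean': array([ 459.6, -315.9])} {'c': array([538., 363.]), 'size': array([32.5, 33.1]), 'ang': 133.7, 'z': 24.7, 'n': 129, 'mean': array([538.4, 363.8])}
trayrim {'c': [454.9, -319.8], 'size': [174.2, 221.8], 'ang': 8.8, 'z': 
[... 461 characters left out ...]
2.3, 218.2]}
bottle {'c': [644.6, -325.1], 'size': [53.9, 64.0], 'ang': 142.3, 'z': 123.2, 'n': 613, 'mean': [641.4, -332.2]}
dumb {'c': [643.5, 238.7], 'size': [43.2, 50.0], 'ang': 89.7, 'z': 46.0, 'n': 153, 'mean': [642.7, 233.3]}
mouse {'c': [368.5, 8.6], 'size': [61.2, 91.0], 'ang': 170.5, 'z': 29.0, 'n': 365, 'mean': [367.3, 4.0]}
{'c': array([ 453.8, -318.7]), 'size': array([ 45.5, 165.8]), 'ang': 7.2, 'z': 10.9, 'n': 567, 'mean': array([ 453., -319.])} {'c': array([536.2, 362.9]), 'size': array([24.7, 35.6]), 'ang': 78.1, 'z': 24.3, 'n': 38, 'mean': array([536. , 361.6])}
t 37.9 pos [536.3 362.4 235.6] yaw -28.4 F [0.8 0.  0.5] w 0.2 -> row [-573.2, -298.9, 168.9] [-0.03, 0.02, -3.55]
```

View pics/scene8.png

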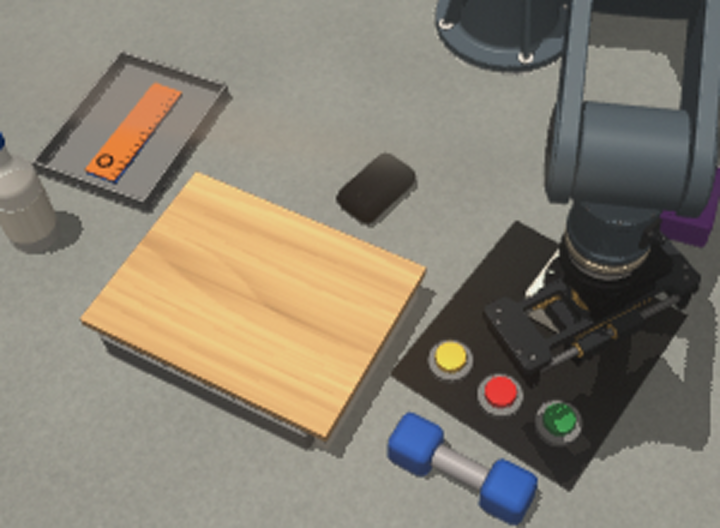

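View pics/side8.png

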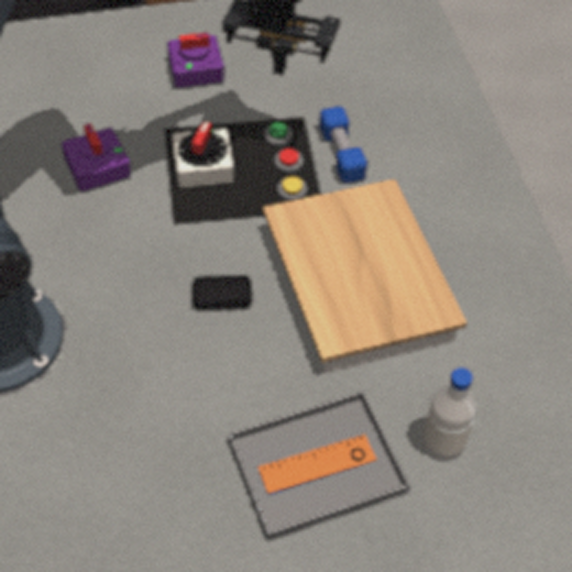

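The scene view shows the orange ruler (135,130) flat on the blue in the tray and the yellow and green switches out. The side view shows the timer at (203,155) facing as before, with its pointer still turned to the mark. The bystanders haven't moved and the gripper touches nothing, so I'll hand in.

```bash
python3 -c "
from rig import robot
print(robot.hand_in())"
```

```text
the job is handed in; nothing more can be done
None
```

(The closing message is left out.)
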